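# Chock the kit dolly and hold its drawbar up off the docking ball

## Task

The docking ball is to be changed, so the kit dolly must be uncoupled: first push the rubber wheel chock along the bench, without lifting it, until its nose is snug and square under the tyre it stands in front of (the front wheel on the side away from the latch). Then pull the coupler's spring latch out sideways by its upright handle and, keeping it pulled, lift the drawbar until the whole coupler is well clear above the ball. Finish while still holding the drawbar up there, with the chock in place and the dolly where it stood; do not shift the mug, the solder spool or the aluminium fixture cup.

Things in the scene. Friction and masses are not known exactly. Their poses are not given: they have to be found in the camera images.
- dock: steel docking post, fixed: base plate 100 x 68 mm with a 40 mm ball on a thin neck. Origin on the bench straight under the ball; +x points along the hitched drawbar towards the dolly, +y to the side of the latch handle, z up.
- ball (a point): centre of the 40 mm ball, 75 mm above the bench. The ball is cut flat underneath, 12 mm below its centre (shoulder 32 mm across, neck 18 mm); the shut latch plate lies 2 mm under that shoulder.
- dolly: loose aluminium dolly, 4.7 kg in all with the blue bin fixed on it: deck 170 x 130 mm, bin up to 125 mm above the bench. Free-running rubber wheels 60 mm in diameter, 24 mm wide, axles 55 mm before and behind the middle, wheel centres 85 mm to each side. Origin on the bench under the deck's middle; -x points to the docking ball (270 mm away), +y to the latch handle's side.
- wheel_foot (a point): point on the bench under the axle, in the middle of the tyre to be chocked (front wheel on the dolly's -y side, away from the latch handle). Axes as the dolly's: the chock belongs on its -x side, nose pointing along +x. With the chock's slope on the tyre the nose is 14 mm before this point (x = -0.014).
- chock: loose black rubber wedge, 0.2 to 0.4 kg, 90 mm long (x), 76 mm wide (y), 36 mm high, with a flat upright grip on top to 72 mm. Origin at the centre of its underside; +x points to the nose, from which a 45 degree slope rises. Slides on the bench.
- chock_nose (a point): middle of the chock's nose edge, on the bench, 45 mm along +x from the chock's origin; axes as the chock's
- chock_grip (a point): point on the chock's flat upright carrying grip, 60 mm above the bench and 16 mm behind (-x of) the chock's origin. The grip is 12 mm thick (along the chock's y), 44 mm long (x) and stands from 36 to 72 mm above the bench; it can be pinched across y. Pushed at this height across its width with a loose hold, the chock may tip.
- drawbar (a joint): angle of the drawbar (22 mm square bar, hinged on a level cross pin at the front of the dolly 75 mm above the bench; pin to ball 170 mm). 0 = down on the ball, grows as the coupler rises, stops at 0.85 rad. Falls by its own weight; about 4 N lift it at the coupler.
- socket (a point): centre of the coupler's round cup (58 mm across outside at its rim) on the end of the drawbar: at the ball's centre when hitched. The cup reaches 12 mm below and 26 mm above this point, the latch and its guides 21 mm below. The axes are the drawbar's: +x to its hinge, +y to the latch handle.
- latch (a joint): travel of the spring latch, m: 0 = shut (plate under the ball's shoulder, the drawbar cannot rise), grows as the handle is pulled along the coupler's +y (outward, away from the drawbar), stops at 0.016. The ball passes from 0.008 on; pull 0.012 or more. The spring pushes back with 3.5 N (shut) to 9 N (fully pulled) and shuts the latch when let go.
- latch_grip (a point): middle of the latch's upright black handle beside the coupler: 12 mm thick along y (pulling direction), 26 mm wide along x, 22 mm below to 21 mm above this point, then a lip 18 mm thick up to 28 mm above. Shut: 52.5 mm to the +y side of the ball's centre, 131 mm above the bench (coupler's top: 101 mm). Carried by the drawbar: lifting it lifts the drawbar. Axes as the drawbar's.
- mug: white mug, 91 mm high, a bystander. Origin at the middle of its underside
- spool: spool of solder wire, 58 mm across, 42 mm high, a bystander. Origin at the middle of its underside
- fixture_cup: turned aluminium fixture cup standing on the bench, 56 mm across, 35 mm high, a bystander. Origin at the middle of its underside
Things that resemble listed ones, but are neither listed nor needed, are in the scene too. What is shaped like the chock but green is not meant.

How it is judged:
By the outcome, as a careful person would: the job done as asked, in the order asked, and still so for the second after the job is handed in, while the arm keeps its last pose, push and grip.
It also fails if it takes over 51 s, if anything falls off the work surface, if the arm or the gripper's body presses on something with over 40 N, if the wrist force passes 120 N, or if a joint passes its speed limit or range.

## Robot

A 6-joint arm with a two-finger parallel gripper is mounted at the origin on a cart in front of the work surface, level with it; the furniture and walls round the work are solid. World frame = base frame: x ahead of the robot, y to its left, z up, the work surface at z = 0. Lengths are in m, angles in rad, forces in N, time in s.
With the tool pointing down it reaches from about 0.275 to 0.75 m from the base axis. Payload 10.2 kg.
Tool frame: the origin (TCP) lies at the very end of the fingers, on their centre line; the grasp point (between the pads) lies 19 mm behind it; z points along the fingers, y is the line along which they close (so a half turn about z gives the same grasp; the last joint's range is limited). The gripper opens to 88 mm and grips with 3 to 60 N. Pads are 18 mm wide; open, the fingers measure 123 mm over their backs; the gripper's body (75 mm by 187 mm) begins 45 mm behind the grasp point.
Start: joints at [1.067, 0.313, 1.498, -0, 1.331, -0.223], TCP at [0.146, 0.504, 0.214] pointing down, gripper open.
Joint ranges: [-2.94, 2.94], [-0.97, 2.17], [0.19, 2.56], [-1.23, 4.37], [0.02, 3.11], [-2.88, 2.88]. Speed limits (rad/s): [2.39, 2.39, 3.01, 3.14, 3.14, 3.14].

## Interface

Orientations are given as a 3x3 rotation matrix whose columns are the frame's x, y, z axes.
In Python, from bench import arm, eyes, boxes_of gives the robot as it stands.
- The arm moves only by the shell command python3 -m inch 'ROWS' [OPENING]. ROWS is a JSON object of lists of equal length, an entry for each row: "linear": the shift along the world's x, y, z in mm, a list of three; "yaw": the turn about the world's z in degrees. A call has 1 to 10 rows; each row shifts and turns the commanded pose from where the row before left it; what a row does not reach is not made up. A row lasts 1/10 s, in which the tool goes at most 50 mm and 8.59 degrees, less where a joint would pass 70% of its speed; a pose out of reach is approached as far as the arm can. A call is refused whole if a number of a shift passes 50 or a number of a turn 8.59, either way. A call with a gripper value outside its range is refused whole. OPENING is the opening, from 0 (shut) to 1 (fully open), set as the call begins (- or left out, the last holds). The fingers move at their own pace and stop on an object; the grip force is fixed at half the most. Time passes only in rows, so rows that do not move let the fingers close. It gives the time, the measured TCP pose, the force, the opening and the grip force at its end, in the units of the state.
- arm.get_obs(): the state, without advancing time (a new reading comes with each control period).
- eyes.camera(name): name is "scene" or "top" or "wrist"; returns a dict with "image" (400x640x3 uint8, blue, green, red), "intrinsics" (3x3 intrinsics, pixels), "T" (4x4, takes a point from camera to world coordinates); the wrist camera has in their place "T_tool_cam" (4x4, takes a point from camera to tool coordinates, whose origin is the TCP and whose axes are the flange's). Camera axes: x right, y down, z forward; pixel columns grow to the right and rows downward; lengths in m; the calibration is good to about 2 mm. A picture is of the moment at which its call begins: read the wrist's pose just before it. There is no depth.
- arm.finish_job(): hands the job in; it is judged then, once.
Trained networks look in the newest picture that a camera, given by its name, has taken for a name from the list of things; names that differ only in an ending like _2 or _b are one class to them, and where a whole thing is asked for, a point or a joint stands for the part that bears it (a point fixed in the world has none). Each returns a list of dicts, best first, with "conf" (0 to 1); they miss things now and then, are a little off and sometimes report something else, mostly with a low value. They report only what shows in the picture. A call takes as long as a camera call. They do not tell look-alikes from the thing itself.
- boxes_of(camera, thing): "box" ([left, top, width, height] in pixels, round what is visible of it).
The state is a dict: "t": time; "joint_pos": joint angles; "joint_vel": joint speeds; "joint_efforts": joint torques, N m; "ee_pos": TCP position; "ee_rot": TCP orientation; "wrist_force": force on the tool from outside, world axes, zero at the start; "ft_torque": the same for the moment, N m; "grip_width": finger opening in m; "grasp_force": force on a finger pad.
Only numpy, scipy, OpenCV 4.12 (cv2) and the standard library are available. Lean on these libraries where they do the work, as an engineer would, in place of code of your own. Each camera call takes 0.05 s, during which the arm holds its last target. There are 200 camera calls.

## Working session

There is one attempt and no reset: what is moved stays moved. The work goes in short steps, Python scripts to look and compute and a shell command to move; the robot and the scene stay as the last step left them, time stands still between calls to the robot, and variables do not carry over. Pictures are saved under pics/ and viewed, at most 11 in all, crops included, and the job is handed in when it is done.

```bash
mkdir -p pics; cat > h.py <<'E'
import numpy as np, cv2
from bench import arm, eyes, boxes_of
def snap(n):
    o=arm.get_obs(); c=eyes.camera(n)
    if 'T' not in c:
        T=np.eye(4);T[:3,:3]=o['ee_rot'];T[:3,3]=o['ee_pos'];c['T']=T@c['T_tool_cam']
    return c
def ray(c,u,v,z):
    d=c['T'][:3,:3]@np.linalg.solve(c['intrinsics'],[u,v,1.]);p=c['T'][:3,3]
    return p+d*(z-p[2])/d[2]
def proj(c,P):
    P=np.atleast_2d(P);q=(P-c['T'][:3,3])@c['T'][:3,:3]@c['intrinsics'].T
    return q[:,:2]/q[:,2:]
E
python3 - <<'E'
from h import *
for n in ('top','scene'):
    c=snap(n);cv2.imwrite(f'pics/{n}0.png',c['image']);print(n,c['T'].round(3).tolist(),c['intrinsics'].tolist())
    for t in ('dock','dolly','chock','latch','drawbar','wheel_foot','mug','spool','fixture_cup'):
        print(t,[(np.round(b['box']).tolist(),round(b['conf'],2)) for b in boxes_of(n,t)])
E
```

```text
top [[-0.02, -0.984, 0.177, 0.372], [-1.0, 0.016, -0.024, -0.069], [0.02, -0.177, -0.984, 1.061], [0.0, 0.0, 0.0, 1.0]] [[422.02475543787807, 0.0, 316.53523637707474], [0.0, 422.02475543787807, 198.29709150398983], [0.0, 0.0, 1.0]]
dock [([328.0, 217.0, 44.0, 31.0], 0.86)]
dolly [([198.0, 177.0, 168.0, 90.0], 0.71), ([343.0, 239.0, 18.0, 15.0], 0.54)]
chock [([300.0, 167.0, 44.0, 39.0], 0.65), ([203.0, 127.0, 40.0, 33.0], 0.57)]
latch [([347.0, 241.0, 17.0, 15.0], 0.46)]
drawbar [([276.0, 213.0, 90.0, 37.0], 0.93)]
wheel_foot [([198.0, 174.0, 166.0, 92.0], 0.87)]
mug [([397.0, 164.0, 44.0, 43.0], 0.81)]
spool [([378.0, 272.0, 23.0, 26.0], 0.86)]
fixture_cup [([408.0, 218.0, 22.0, 21.0], 0.8)]
scene [[-0.904, -0.275, 0.327, 0.209], [-0.427, 0.603, -0.674, 0.571], [-0.012, -0.749, -0.663, 0.764], [0.0, 0.0, 0.0, 1.0]] [[372.59980092213004, 0.0, 320.3664546590719], [0.0, 372.59980092213004, 198.55579303443605], [0.0, 0.0, 1.0]]
dock [([332.0, 208.0, 36.0, 18.0], 0.81), ([362.0, 178.0, 13.0, 30.0], 0.43), ([283.0, 193.0, 43.0, 38.0], 0.39)]
dolly [([244.0, 174.0, 131.0, 147.0], 0.63), ([287.0, 196.0, 38.0, 38.0], 0.36)]
chock [([190.0, 249.0, 45.0, 36.0], 0.92), ([285.0, 195.0, 38.0, 36.0], 0.76)]
latch [([360.0, 176.0, 16.0, 36.0], 0.68), ([242.0, 175.0, 136.0, 144.0], 0.44)]
drawbar [([314.0, 176.0, 59.0, 64.0], 0.68)]
wheel_foot [([243.0, 177.0, 132.0, 142.0], 0.56)]
mug []
spool [([391.0, 190.0, 24.0, 23.0], 0.7), ([286.0, 194.0, 38.0, 36.0], 0.48)]
fixture_cup [([362.0, 173.0, 19.0, 12.0], 0.45)]
```

```bash
python3 - <<'E'
import cv2
a=cv2.imread('pics/top0.png')[110:320,180:460];cv2.imwrite('pics/tc.png',cv2.resize(a,(784,588),interpolation=cv2.INTER_CUBIC))
E
```

```text
(no output)
```

View pics/tc.png

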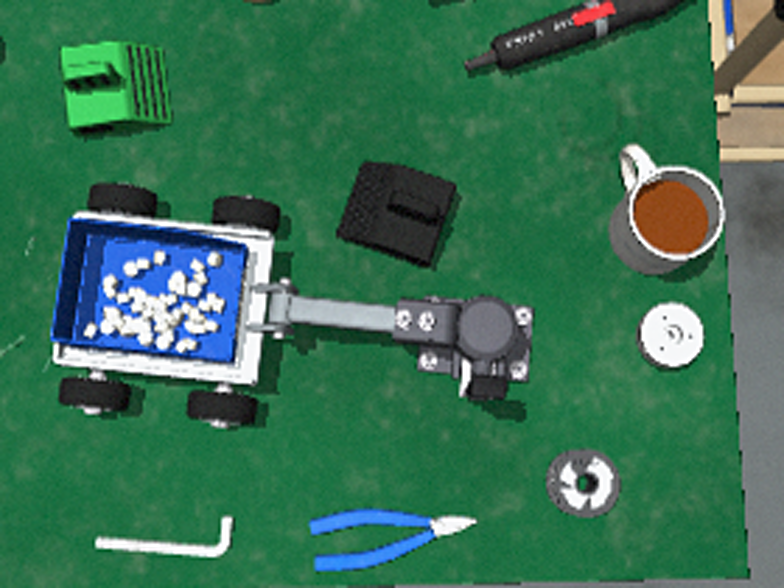

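View pics/scene0.png

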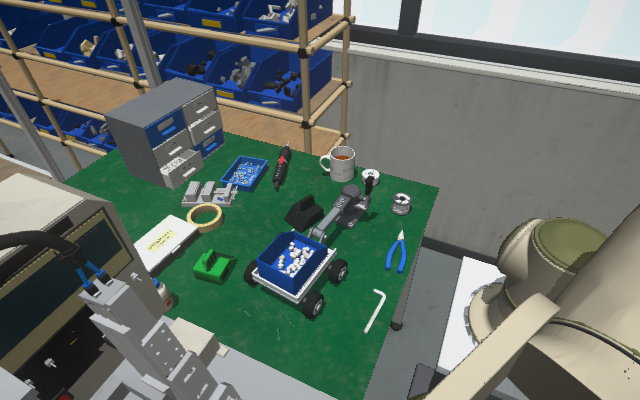

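Candidates in the top view: the black wedge at about (322,186) and the green look-alike at (220,143). The black one is the chock. Its ridged slope faces left, towards the front wheel away from the latch at (268,186). The latch handle is at (353,247), the ball is under the cup at (354,226), the mug is at (418,186), the cup at (420,230) and the spool at (388,283).

```bash
python3 - <<'E'
from h import *
c=snap('top')
f=lambda u,v,z:ray(c,180+u/2.8,110+v/2.8,z)
L=[('cuptop',487,325,.101),('pin',280,308,.075),('FA tyre',247,207,.06),('RA tyre',124,193,.06),('FL tyre',222,400,.06),('RL tyre',95,388,.06),('handle',490,380,.155),('nose1',365,163,0),('nose2',338,238,0),('rear2',432,266,0),('gripA',390,198,.072),('gripB',437,222,.072)]
for n,u,v,z in L: print(n,f(u,v,z).round(4)[:2])
print(arm.get_obs()['ee_rot'].round(3).tolist(), c and eyes.camera('wrist')['T_tool_cam'].round(3).tolist())
E
```

```text
cuptop [ 0.4786 -0.1761]
pin [ 0.4988 -0.0057]
FA tyre [0.589  0.0234]
RA tyre [0.603  0.1294]
FL tyre [0.4239 0.0442]
RL tyre [0.4358 0.1504]
handle [ 0.4303 -0.1709]
nose1 [ 0.6419 -0.0798]
nose2 [ 0.5718 -0.054 ]
rear2 [ 0.5445 -0.1392]
gripA [ 0.5924 -0.1   ]
gripB [ 0.5708 -0.1397]
[[-0.961, 0.277, -0.0], [0.277, 0.961, 0.0], [0.0, -0.0, -1.0]] [[-0.001, -0.958, -0.287, 0.073], [1.0, -0.0, -0.001, -0.001], [0.001, -0.287, 0.958, -0.17], [0.0, 0.0, 0.0, 1.0]]
```

```bash
python3 -m inch '{"linear":[[27,-38,0],[27,-38,0],[27,-38,0],[27,-38,0],[27,-38,0],[27,-38,0],[27,-38,0],[27,-38,0]],"yaw":[-6,-6,-6,-6,-6,-6,-6,-6]}' && python3 -m inch '{"linear":[[27,-38,0],[27,-38,0],[27,-38,0],[27,-38,0],[27,-38,0],[27,-38,0],[27,-38,0],[27,-38,0],[0,0,0]],"yaw":[-6,-6,-6,-6,-6,-6,-6,-4,0]}' 0.5
python3 - <<'E'
from h import *
c=snap('wrist');cv2.imwrite('pics/w1.png',c['image']);np.savez('w1.npz',T=c['T'],intrinsics=c['intrinsics'])
for t in ('dock','dolly','chock','latch'):
        print(t,[(np.round(b['box']).tolist(),round(b['conf'],2)) for b in boxes_of('wrist',t)])
E
```

```text
t: 1.9
ee_pos: [0.3623, 0.1987, 0.2138]
ee_rot: [[-0.433, 0.901, 0.001], [0.901, 0.433, 0.0], [-0.0, 0.001, -1.0]]
wrist_force: [0.7, 1.1, 0.6]
grip_width: 0.0881
grasp_force: 0.0
t: 2.8
ee_pos: [0.579, -0.1078, 0.2121]
ee_rot: [[0.349, 0.937, -0.001], [0.937, -0.349, -0.0], [-0.001, -0.001, -1.0]]
wrist_force: [0.6, -0.2, -1.3]
grip_width: 0.0445
grasp_force: 0.0
dock [([253.0, 203.0, 46.0, 76.0], 0.94), ([346.0, 297.0, 65.0, 84.0], 0.51)]
dolly [([297.0, 122.0, 72.0, 88.0], 0.53)]
chock [([299.0, 120.0, 71.0, 90.0], 0.71)]
latch [([211.0, 265.0, 14.0, 15.0], 0.6)]
```

View pics/w1.png

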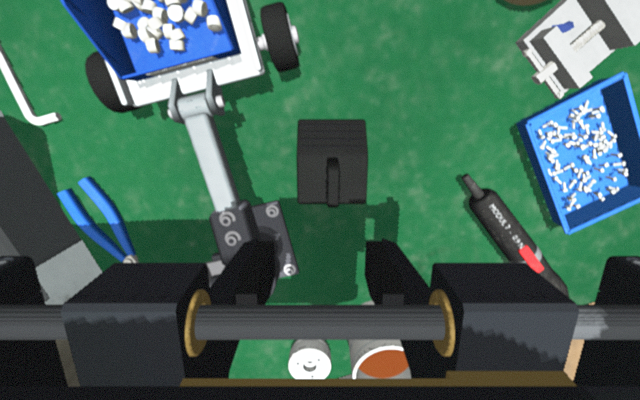

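The black chock's nose edge runs from (298,121) to (366,120), square to the tool. Its grip is near (334,180), and the tyre to chock is at (280,37), rotated slightly clockwise. Next I'll overlay the models to refine.

```bash
cat >> h.py <<'E'
def fr(p,yaw):
    a=np.radians(yaw);return lambda L:np.array([[p[0]+np.cos(a)*x-np.sin(a)*y,p[1]+np.sin(a)*x+np.cos(a)*y,z] for x,y,z in L])
def draw(im,c,pts,col,closed=True): cv2.polylines(im,[np.round(proj(c,pts)*16).astype(np.int32)],closed,col,1,cv2.LINE_AA,4)
def wheel(sx,sy):
    t=np.linspace(0,2*np.pi,40);return [[(sx*.055+.03*np.cos(a),sy*.085+w,.03+.03*np.sin(a)) for a in t] for w in (-.012,.012)]
def overlay(im,c,ch,do):
    # ch,do: (x,y,yaw) of chock and dolly
    f=fr(ch[:2],ch[2])
    for L in ([(.045,-.038,0),(.045,.038,0),(-.045,.038,0),(-.045,-.038,0)],[(-.038,-.006,.072),(.006,-.006,.072),(.006,.006,.072),(-.038,.006,.072)]): draw(im,c,f(L),(0,255,255))
    g=fr(do[:2],do[2])
    for s in ((-1,-1),(-1,1)):
        for L in wheel(*s): draw(im,c,g(L),(0,255,0))
    t=np.linspace(0,2*np.pi,40)
    draw(im,c,g([(-.27+.02*np.cos(a),.02*np.sin(a),.101) for a in t]),(255,0,255))
    draw(im,c,g([(-.1,0,.075),(-.27,0,.075)]),(0,0,255),False)
    draw(im,c,g([(-.27-.013,.0465,.159),(-.27+.013,.0465,.159),(-.27+.013,.0585,.159),(-.27-.013,.0585,.159)]),(255,255,0))
E
python3 - <<'E'
from h import *
c=dict(np.load('w1.npz'));im=cv2.imread('pics/w1.png');T=cv2.imread('pics/top0.png')
n1,n2=ray(c,298,121,0),ray(c,366.5,120,0);d=n2-n1
yaw=np.degrees(np.arctan2(d[1],d[0]))+90;m=(n1+n2)/2;print(n1,n2,np.hypot(*d[:2]),yaw)
r=np.radians(yaw);ch=(m[0]-.045*np.cos(r),m[1]-.045*np.sin(r),yaw)
print(ch,'grip',ch[0]-.016*np.cos(r),ch[1]-.016*np.sin(r))
do=(.511,.092,83.2)
ct=snap('top')
overlay(im,c,ch,do);overlay(T,ct,ch,do)
a=cv2.resize(im[0:290,180:400],None,fx=2,fy=2,interpolation=2);b=cv2.resize(T[160:270,230:380],None,fx=2.4,fy=2.4,interpolation=2)
o=np.zeros((580,800,3),np.uint8);o[:,:440]=a;o[:b.shape[0],440:440+b.shape[1]]=b;cv2.imwrite('pics/ov1.png',o)
E
```

```text
[ 0.5739522 -0.053954   0.       ] [ 0.64652734 -0.0798626   0.        ] 0.07706104935643543 70.35394360869404
(np.float64(0.5951103764827719), np.float64(-0.10928873853130269), np.float64(70.35394360869404)) grip 0.5897310369519556 -0.124357338539671
```

View pics/ov1.png

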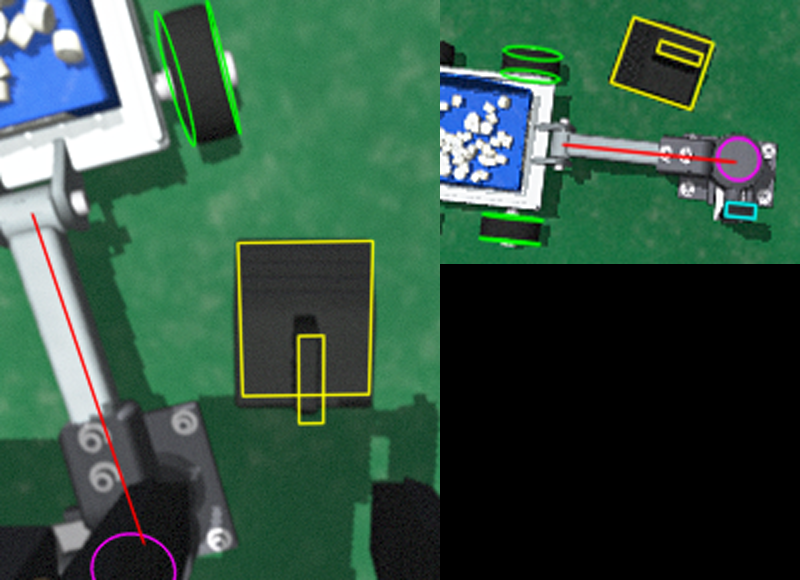

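```bash
python3 -m inch '{"linear":[[9,-14,0],[0,0,-45],[0,0,-45],[0,0,-45],[0,0,-28],[0,0,-5],[0,0,0]],"yaw":[0.8,0,0,0,0,0,0]}' 0.45 && python3 -m inch '{"linear":[[0,0,0],[0,0,0],[0,0,0],[0,0,0]],"yaw":[0,0,0,0]}' 0
python3 - <<'E'
from h import *
c=snap('wrist');cv2.imwrite('pics/w2.png',c['image']);np.savez('w2.npz',T=c['T'],intrinsics=c['intrinsics'])
E
```

```text
t: 3.8
ee_pos: [0.5866, -0.1171, 0.0461]
ee_rot: [[0.33, 0.944, 0.0], [0.944, -0.33, -0.0], [-0.0, 0.0, -1.0]]
wrist_force: [0.5, -0.4, 0.4]
grip_width: 0.0396
grasp_force: 0.0
t: 4.2
ee_pos: [0.5871, -0.1178, 0.0464]
ee_rot: [[0.33, 0.944, 0.002], [0.944, -0.33, -0.001], [-0.0, 0.002, -1.0]]
wrist_force: [0.9, 0.3, -1.6]
grip_width: 0.0105
grasp_force: 30.0
```

View pics/w2.png

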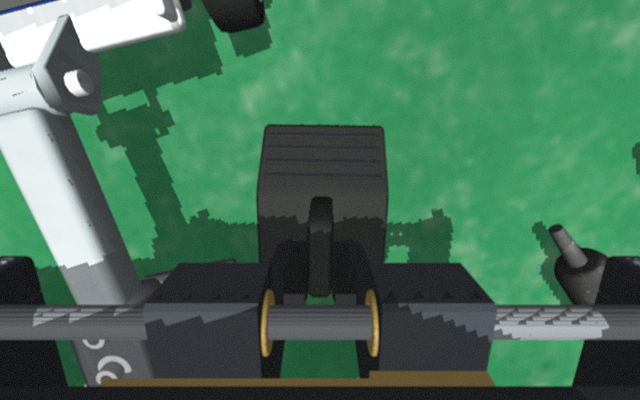

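Gripped, and the nose edge, from (267,126) to (384,126), is square to the tool. Next I'll refine the dolly pose by fitting the two front tyre silhouettes.

```bash
python3 - <<'E'
from h import *
from scipy.optimize import minimize
c=dict(np.load('w1.npz'));im=cv2.imread('pics/w1.png')
k=4
def mask(c,p,s,shape):
    g=fr(p[:2],p[2]);m=np.zeros((shape[0]*2,shape[1]*2),np.uint8)
    P=np.vstack([g(L) for L in wheel(*s)]);h=cv2.convexHull((proj(c,P)*2).astype(np.float32))
    cv2.fillConvexPoly(m,np.round(h*16).astype(np.int32),255,cv2.LINE_AA,4);return cv2.resize(m,None,fx=.5,fy=.5,interpolation=cv2.INTER_AREA)/255.
def fit(c,im,wins,p0):
    dk=(im.max(2)<62).astype(float)
    def cost(q):
        p=(q[0]/1000,q[1]/1000,q[2]);s=0
        for w,(x,y,X,Y) in wins.items():
            m=mask(c,p,w,im.shape)[y:Y,x:X];d=dk[y:Y,x:X]; s+=np.minimum(m,d).sum()/np.maximum(m,d).sum()
        return -s
    r=minimize(cost,[p0[0]*1e3,p0[1]*1e3,p0[2]],method='Nelder-Mead',options=dict(initial_simplex=[[511,92,83],[517,92,83],[511,98,83],[511,92,86]]))
    print(r.x.round(2),r.fun)
    p=(r.x[0]/1e3,r.x[1]/1e3,r.x[2]);print('foot',fr(p[:2],p[2])([(-.055,-.085,0),(-.27,0,0)]).round(4).tolist())
    return p
fit(c,im,{(-1,-1):(250,0,305,80),(-1,1):(80,45,133,115)},(.511,.092,83.2))
T=cv2.imread('pics/top0.png');ct=snap('top')
S=lambda x,y,X,Y:(180+int(x/2.8),110+int(y/2.8),180+int(X/2.8),110+int(Y/2.8))
fit(ct,T,{(-1,-1):S(205,190,285,240),(1,-1):S(80,178,162,222),(-1,1):S(180,380,265,425),(1,1):S(52,370,135,415)},(.511,.092,83.2))
c2=dict(np.load('w2.npz'));n=[ray(c2,267,126,0),ray(c2,384,126,0)];print('nose',n,np.mean(n,0))
E
```

```text
[511.2   88.55  84.08] -1.2292721125617845
foot [[0.5901, 0.0251, 0.0], [0.4833, -0.18, 0.0]]
[509.22  91.92  82.98] -2.951769718062452
foot [[0.5869, 0.0269, 0.0], [0.4762, -0.1761, 0.0]]
nose [array([ 0.57486163, -0.05375439,  0.        ]), array([ 0.64558347, -0.07855873,  0.        ])] [ 0.61022255 -0.06615656  0.        ]
```

```bash
python3 -m inch '{"linear":[[-1,6,0],[-1,8,0],[-1,8,0],[-1,8,0],[-1,8,0],[-1,8,0],[-1,8,0],[-1,6,0],[0,4,0],[0,0,0]],"yaw":[1.6,1.6,1.6,1.6,1.6,1.6,1.6,1.4,0,0]}'
python3 - <<'E'
from h import *
c=snap('wrist');cv2.imwrite('pics/w3.png',c['image']);np.savez('w3.npz',T=c['T'],intrinsics=c['intrinsics'])
E
```

```text
t: 5.3
ee_pos: [0.5781, -0.0526, 0.0454]
ee_rot: [[0.116, 0.993, -0.001], [0.993, -0.116, 0.001], [0.001, -0.001, -1.0]]
wrist_force: [-0.4, 2.7, 4.0]
grip_width: 0.0103
grasp_force: 30.0
```

View pics/w3.png

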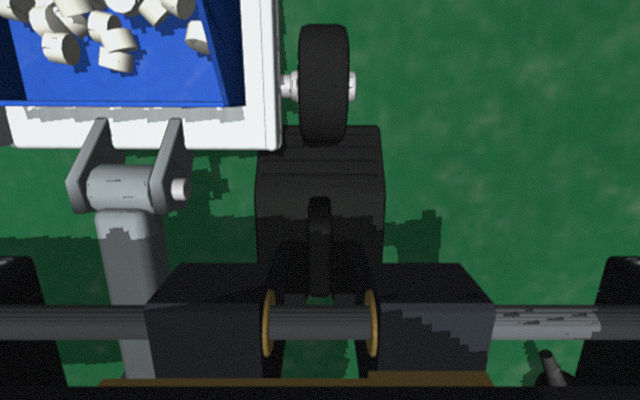

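The chock is square to the deck edge (both level in the image). The tyre's centre is at column 325 against 320 for the chock, so I'll shift about 2 mm in +x and then creep in while watching the force.

```bash
python3 -m inch '{"linear":[[1,2,0],[1,2,0],[0,2,0],[0,0,0]],"yaw":[0,0,0,0]}'; python3 -m inch '{"linear":[[0,1,0],[0,1,0],[0,0,0]],"yaw":[0,0,0]}';  python3 -m inch '{"linear":[[0,1,0],[0,0,0]],"yaw":[0,0]}'
```

```text
t: 5.75
ee_pos: [0.5807, -0.0474, 0.0454]
ee_rot: [[0.116, 0.993, 0.0], [0.993, -0.116, 0.0], [0.0, 0.0, -1.0]]
wrist_force: [0.6, -1.0, 1.3]
grip_width: 0.0101
grasp_force: 30.0
t: 6.05
ee_pos: [0.5805, -0.0454, 0.0455]
ee_rot: [[0.116, 0.993, -0.0], [0.993, -0.116, 0.0], [0.0, -0.0, -1.0]]
wrist_force: [0.5, -0.7, 0.9]
grip_width: 0.01
grasp_force: 30.0
t: 6.25
ee_pos: [0.5804, -0.0445, 0.0454]
ee_rot: [[0.116, 0.993, -0.0], [0.993, -0.116, 0.0], [0.0, -0.0, -1.0]]
wrist_force: [0.7, -1.4, 0.9]
grip_width: 0.0102
grasp_force: 30.0
```

```bash
python3 -m inch '{"linear":[[0,1,0],[0,0,0]],"yaw":[0,0]}' | grep -E 'pos|wrist'; python3 -m inch '{"linear":[[0,1,0],[0,0,0]],"yaw":[0,0]}'| grep -E 'pos|wrist'
```

```text
ee_pos: [0.5806, -0.0439, 0.0458]
wrist_force: [-1.0, -4.8, 3.2]
ee_pos: [0.5807, -0.0433, 0.0461]
wrist_force: [-0.8, -6.6, 5.1]
```

Contact felt near the expected place. Releasing.

```bash
python3 -m inch '{"linear":[[0,0,0],[0,0,0],[0,0,0]],"yaw":[0,0,0]}' 0.4
python3 - <<'E'
from h import *
c=snap('wrist');cv2.imwrite('pics/w4.png',cv2.resize(c['image'][0:310,200:440],None,fx=1.9,fy=1.9,interpolation=2));np.savez('w4.npz',T=c['T'],intrinsics=c['intrinsics'])
E
```

```text
t: 6.95
ee_pos: [0.5803, -0.0421, 0.0452]
ee_rot: [[0.116, 0.993, -0.001], [0.993, -0.116, 0.001], [0.001, -0.001, -1.0]]
wrist_force: [0.4, -0.2, -0.1]
grip_width: 0.0318
grasp_force: 0.0
```

View pics/w4.png

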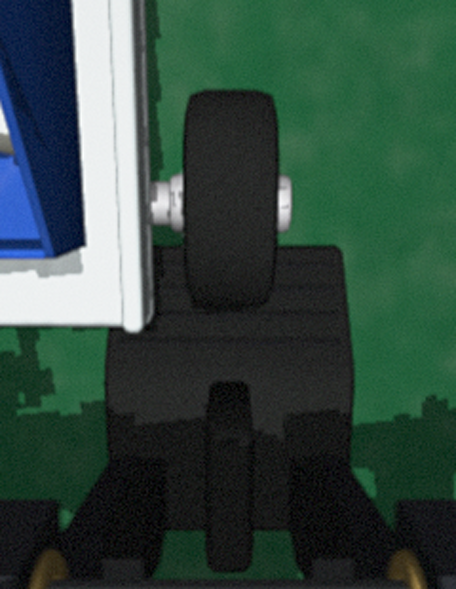

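The chock is square and snug, with the tyre centred on its grip line (both at crop column 230). Next I'll go up and over to the latch.

```bash
python3 -m inch '{"linear":[[0,0,45],[0,0,45],[0,0,45],[0,0,40],[-32,-34,0],[-32,-34,0],[-32,-34,0],[-32,-34,0],[-32,-34,0],[0,0,0]],"yaw":[0,0,0,0,0,0,0,0,0,0]}' 0.5
python3 - <<'E'
from h import *
c=snap('wrist');np.savez('w5.npz',T=c['T'],intrinsics=c['intrinsics']);im=c['image'].copy()
cv2.imwrite('pics/w5raw.png',im)
do=(.5092,.0919,83.2);overlay(im,c,(.5736,.0127-.032,83.3),do)
cv2.imwrite('pics/w5.png',np.hstack([cv2.resize(im,None,fx=1.25,fy=1.25)]))
E
```

```text
t: 8.0
ee_pos: [0.418, -0.2154, 0.2206]
ee_rot: [[0.122, 0.993, -0.0], [0.993, -0.122, -0.0], [-0.0, -0.0, -1.0]]
wrist_force: [0.9, 0.3, 0.7]
grip_width: 0.0441
grasp_force: 0.0
```

View pics/w5.png

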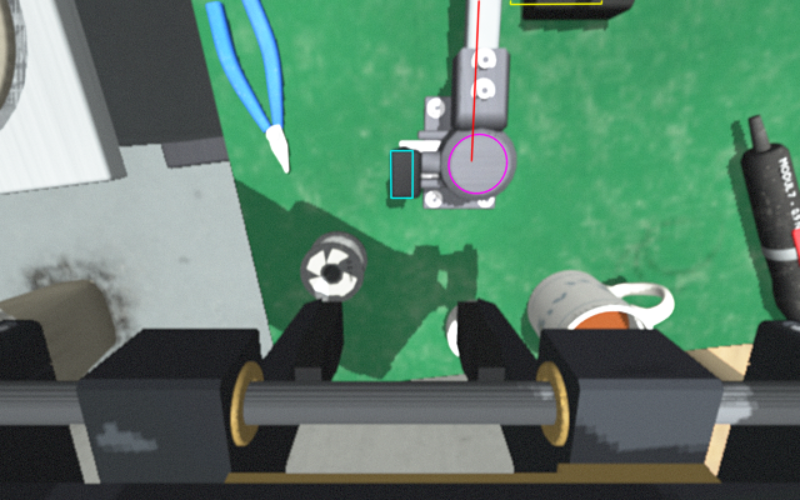

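The overlay fits: the handle is at (404,175) and the model is drawn at (402,175). The spool, mug and cup are clear of the path. Moving onto the handle.

```bash
python3 -m inch '{"linear":[[7,23,0],[0,22,0],[0,0,-30],[0,0,-30],[0,0,-30],[0,0,-14],[0,0,-4],[0,0,0]],"yaw":[0,0.4,0,0,0,0,0,0]}' 0.4 && python3 -m inch '{"linear":[[0,0,0],[0,0,0],[0,0,0],[0,0,0]],"yaw":[0,0,0,0]}' 0
```

```text
t: 8.85
ee_pos: [0.428, -0.1669, 0.1125]
ee_rot: [[0.108, 0.994, -0.0], [0.994, -0.108, 0.0], [0.0, -0.0, -1.0]]
wrist_force: [0.7, -0.1, 0.7]
grip_width: 0.0351
grasp_force: 0.0
t: 9.25
ee_pos: [0.4275, -0.1677, 0.1131]
ee_rot: [[0.11, 0.994, 0.0], [0.994, -0.11, -0.0], [-0.0, 0.0, -1.0]]
wrist_force: [-3.9, 0.2, 6.0]
grip_width: 0.0172
grasp_force: 30.0
```

The grip width of 17 mm means the pads caught the lip. I'll reopen, go 5 mm lower and close again.

```bash
python3 -m inch '{"linear":[[0,0,0],[0,0,0],[-2,-2,-3],[0,0,-3],[0,0,0]],"yaw":[0,0,0,0,0]}' 0.4 && python3 -m inch '{"linear":[[0,0,0],[0,0,0],[0,0,0],[0,0,0]],"yaw":[0,0,0,0]}' 0
```

```text
t: 9.75
ee_pos: [0.4252, -0.1695, 0.106]
ee_rot: [[0.11, 0.994, -0.001], [0.994, -0.11, 0.001], [0.001, -0.001, -1.0]]
wrist_force: [-0.6, -1.0, -0.3]
grip_width: 0.0352
grasp_force: 0.0
t: 10.15
ee_pos: [0.426, -0.1696, 0.1067]
ee_rot: [[0.11, 0.994, 0.001], [0.994, -0.11, -0.0], [-0.0, 0.001, -1.0]]
wrist_force: [4.3, 0.2, -1.8]
grip_width: 0.0162
grasp_force: 29.7
```

```bash
python3 - <<'E'
from h import *
c=snap('wrist')['image'];a=cv2.resize(c[130:330,200:440],None,fx=1.9,fy=1.9,interpolation=2)
s=snap('scene')['image'];b=cv2.resize(s[145:235,310:410],None,fx=3.4,fy=3.4,interpolation=2)
o=np.zeros((400,800,3),np.uint8);o[:380,:456]=a;o[:306,460:800]=b;cv2.imwrite('pics/g1.png',o)
E
```

```text
(no output)
```

View pics/g1.png

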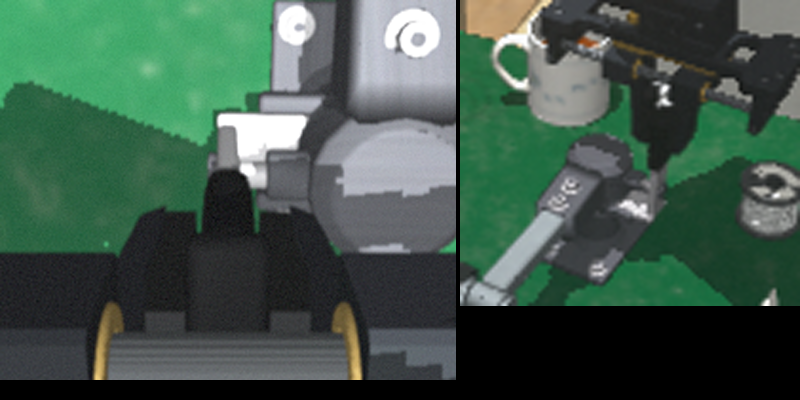

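The handle is centred between the fingers. Pulling acts through the finger's normal force, so I'll pull and watch the force.

```bash
python3 -m inch '{"linear":[[-2,0.2,0],[-2,0.2,0],[-2,0.3,0],[-2,0.2,0],[0,0,0]],"yaw":[0,0,0,0,0]}' && python3 -m inch '{"linear":[[-2,0.2,0],[-2,0.3,0],[-2,0.2,0],[0,0,0]],"yaw":[0,0,0,0]}'
```

```text
t: 10.75
ee_pos: [0.4177, -0.1687, 0.1067]
ee_rot: [[0.11, 0.994, 0.001], [0.994, -0.11, -0.0], [-0.0, 0.001, -1.0]]
wrist_force: [6.2, 0.7, -2.0]
grip_width: 0.0157
grasp_force: 29.7
t: 11.15
ee_pos: [0.4119, -0.1678, 0.1066]
ee_rot: [[0.11, 0.994, 0.002], [0.994, -0.11, 0.0], [0.0, 0.002, -1.0]]
wrist_force: [8.0, 2.1, -3.2]
grip_width: 0.0159
grasp_force: 29.8
```

Pulling 14 mm raised the force to 8 N, which is about 13 mm of latch travel. One more millimetre, then lift along the arc about the hinge pin, with the pads holding the lip 80 mm above pin height.

```bash
python3 -m inch '{"linear":[[-1,0.1,0],[0,0,0],[0.5,4.2,8.4],[0.5,4.6,8.2],[0,0,0]],"yaw":[0,0,0,0,0]}' && python3 -m inch '{"linear":[[0.6,5.1,7.9],[0.6,5.4,7.7],[0.7,5.8,7.4],[0,0,0]],"yaw":[0,0,0,0]}'
python3 - <<'E'
from h import *
c=snap('top');cv2.imwrite('pics/t2.png',c['image']);a=cv2.imread('pics/top0.png')
# shift of dolly region (rear part, unoccluded) between pictures
t=a[175:262,197:250]
for im in (c['image'],):
    r=cv2.matchTemplate(im[165:272,187:260],t,cv2.TM_CCOEFF_NORMED);m=cv2.minMaxLoc(r);x,y=m[3]
    sub=[0.5*(r[y,x-1]-r[y,x+1])/(r[y,x-1]+r[y,x+1]-2*r[y,x]),0.5*(r[y-1,x]-r[y+1,x])/(r[y-1,x]+r[y+1,x]-2*r[y,x])]
    print(m[1],x-10+sub[0],y-10+sub[1],'px (~2.4 mm/px; +px x = -y world)')
E
```

```text
t: 11.65
ee_pos: [0.4118, -0.1582, 0.1233]
ee_rot: [[0.11, 0.994, 0.001], [0.994, -0.11, 0.001], [0.001, 0.001, -1.0]]
wrist_force: [7.7, 3.8, -3.3]
grip_width: 0.0159
grasp_force: 29.9
t: 12.05
ee_pos: [0.4134, -0.1418, 0.1461]
ee_rot: [[0.109, 0.994, 0.0], [0.994, -0.109, 0.001], [0.001, 0.0, -1.0]]
wrist_force: [6.7, 1.2, -7.3]
grip_width: 0.0158
grasp_force: 30.2
0.9220452308654785 -0.3530646 0.23627922 px (~2.4 mm/px; +px x = -y world)
```

```bash
python3 -m inch '{"linear":[[0.7,6.1,7.1],[0.7,6.5,6.7],[0.8,6.9,6.5],[0.8,7.1,6],[0.9,7.5,5.8],[0,0,0],[0,0,0]],"yaw":[0,0,0,0,0,0,0]}'
python3 - <<'E'
from h import *
c=snap('top');a=cv2.imread('pics/top0.png')
def sh(t,im,x0,y0,p=10):
    h,w=t.shape[:2];r=cv2.matchTemplate(im[y0-p:y0+h+p,x0-p:x0+w+p],t,cv2.TM_CCOEFF_NORMED);m=cv2.minMaxLoc(r);x,y=m[3]
    return m[1],x-p+0.5*(r[y,x-1]-r[y,x+1])/(r[y,x-1]+r[y,x+1]-2*r[y,x]),y-p+0.5*(r[y-1,x]-r[y+1,x])/(r[y-1,x]+r[y+1,x]-2*r[y,x])
t2=cv2.imread('pics/t2.png');im=c['image']
for n,(x,y,X,Y) in dict(dolly=(197,175,250,262),dock_ref_green=(200,122,246,162),mug=(395,160,442,210),spool=(374,268,404,300),cup=(405,214,433,244)).items(): print(n,np.round(sh(a[y:Y,x:X],im,x,y),2))
s=snap('scene');w=snap('wrist')
o=np.zeros((600,800,3),np.uint8)
o[:300,:400]=cv2.resize(im[140:260,190:350],(400,300),interpolation=2)
o[:300,400:]=cv2.resize(s['image'][130:250,250:410],(400,300),interpolation=2)
o[300:,:480]=cv2.resize(w['image'],(480,300));cv2.imwrite('pics/end.png',o)
E
```

```text
t: 12.8
ee_pos: [0.417, -0.1083, 0.1775]
ee_rot: [[0.109, 0.994, -0.001], [0.994, -0.109, 0.0], [0.0, -0.001, -1.0]]
wrist_force: [6.7, -0.3, -8.0]
grip_width: 0.0158
grasp_force: 31.2
dolly [ 0.91 -0.82  0.26]
dock_ref_green [ 0.99 -0.    0.  ]
mug [ 1. -0.  0.]
spool [0.92 0.09 0.04]
cup [ 1.    0.01 -0.  ]
```

View pics/end.png

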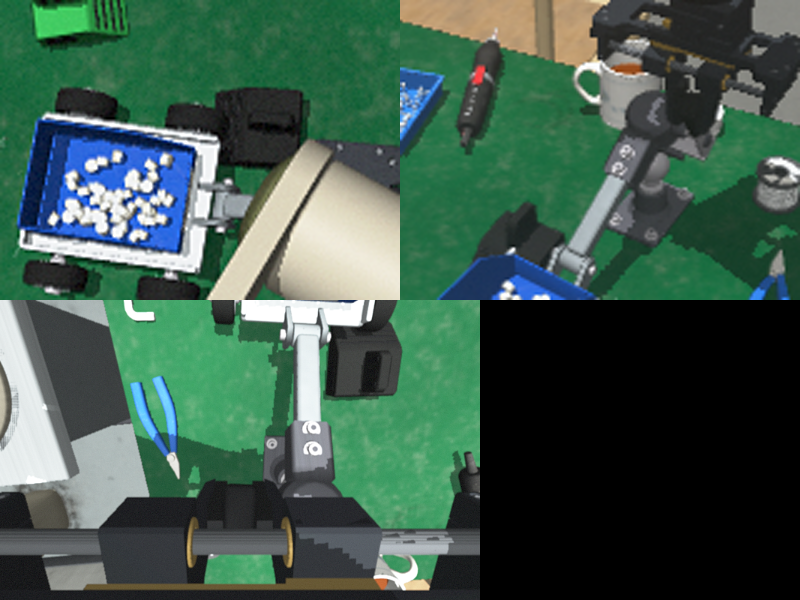

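The drawbar is up with the cup clear above the ball, and the bystanders haven't moved. The dolly has rolled about 2 mm off the chock, so I'll ease it back.

```bash
python3 -m inch '{"linear":[[-0.1,-1,0],[-0.1,-0.8,0],[0,0,0],[0,0,0]],"yaw":[0,0,0,0]}'
cat > chk.py <<'E'
from h import *
c=snap('top');a=cv2.imread('pics/top0.png');im=c['image']
def sh(t,im,x0,y0,p=10):
    h,w=t.shape[:2];r=cv2.matchTemplate(im[y0-p:y0+h+p,x0-p:x0+w+p],t,cv2.TM_CCOEFF_NORMED);m=cv2.minMaxLoc(r);x,y=m[3]
    return m[1],x-p+0.5*(r[y,x-1]-r[y,x+1])/(r[y,x-1]+r[y,x+1]-2*r[y,x]),y-p+0.5*(r[y-1,x]-r[y+1,x])/(r[y-1,x]+r[y+1,x]-2*r[y,x])
for x,y,X,Y in ((197,175,250,262),(208,173,240,192),(197,240,232,262),(195,185,215,240)): print(np.round(sh(a[y:Y,x:X],im,x,y),2))
E
python3 chk.py
```

```text
t: 13.35
ee_pos: [0.4164, -0.1096, 0.1768]
ee_rot: [[0.11, 0.994, -0.002], [0.994, -0.11, 0.002], [0.002, -0.002, -1.0]]
wrist_force: [5.9, 2.4, -12.0]
grip_width: 0.0156
grasp_force: 31.2
[ 0.9  -0.76  0.29]
[ 0.93 -0.28  0.07]
[ 0.92 -1.52 -0.22]
[ 0.88 -0.7  -0.22]
```

```bash
python3 -m inch '{"linear":[[0,0,0],[0,0,0],[0,0,0],[0,0,0],[0,0,0],[0,0,0],[0,0,0],[0,0,0]],"yaw":[0,0,0,0,0,0,0,0]}'; python3 chk.py
python3 - <<'E'
from h import *
c=snap('wrist')['image'];cv2.imwrite('pics/fin.png',cv2.resize(c[0:150,270:570],None,fx=2.6,fy=2.6,interpolation=2))
E
```

```text
t: 14.2
ee_pos: [0.4164, -0.1096, 0.1768]
ee_rot: [[0.11, 0.994, -0.002], [0.994, -0.11, 0.002], [0.002, -0.002, -1.0]]
wrist_force: [5.5, 3.1, -12.2]
grip_width: 0.0159
grasp_force: 31.2
[ 0.9  -0.76  0.29]
[ 0.93 -0.28  0.07]
[ 0.92 -1.52 -0.22]
[ 0.88 -0.7  -0.22]
```

View pics/fin.png

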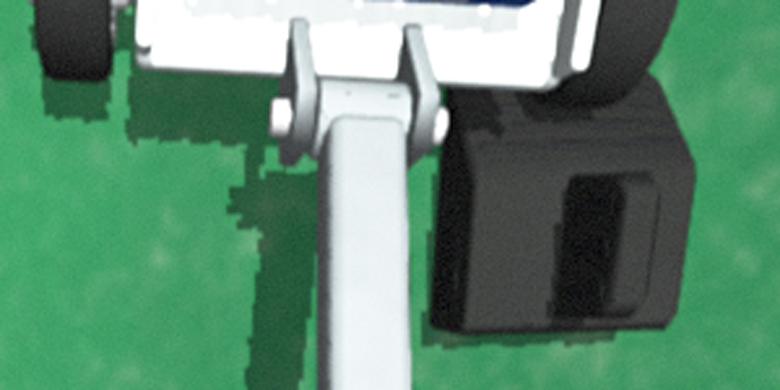

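The chock is under the tyre, the dolly has moved about 2 mm and turned 1–2°, and the drawbar is held clear and steady. Handing in.

```bash
python3 -c "
from bench import arm
print(arm.finish_job())"
```

```text
the job is handed in; nothing more can be done
None
```

I handed the job in at about 14 s: the chock is under the tyre (it was square and snug when set), and the latch was pulled before the drawbar was lifted, which the arm still holds clear above the ball. The dolly rolled about 2 mm and turned 1–2° from where it stood, leaving any gap at the chock within about 1 mm; the latch force fell from 8 to 5.5 N, so it may be pulled only about 6 mm now, and the mug, spool and cup did not move.

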